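Set the length of an expandable spice rack and clamp it, holding the leg

TASK

Get the expandable spice rack ready for its place on the pantry shelf: first swing the red latch bar fully closed into its catch, then draw the sliding leg out by its blue post until its pointer lines up with the red mark, and pause there with the orange cam lever still open. Keeping the leg at the mark, squeeze the orange lever fully closed against the post, and finish while still holding post and lever pinched together, the leg at the mark (its spring pulls it back in if you let go). Leave the jars and everything else on the shelf where they are.

Things in the scene. Friction and masses are not known exactly. Their poses are not given: they have to be found in the camera images.
- rack: White expandable spice rack, fixed to the shelf. Origin: centre of the underside of its 140 x 220 mm jar tray (on the work surface). Its x points away from the robot side (front is -x), its y along its length towards the end from which the sliding leg comes out, z up. The three jars stand in the rear half of the tray, centres at x = +30 and y = -75 to +45, tops 104 above the surface; a wire guard behind them is 78 high.
- latch (a joint): Red latch bar (127 long, 14 high, centre 45 above the surface) along the rack's front edge, turning about an upright pivot; rad. 0 = closed, lying along the rack's +y in its steel two-pronged catch (a hard stop); positive = swung out towards -x of the rack (from above: counterclockwise). Starts 0.6 to 0.9 open. Light friction (about 0.5 N at the knob), stays where it is left.
- latch_pivot (a point): The latch bar's pivot axis, 45 above the surface; in the rack's frame at (-80, -90, 45) mm. The pivot post reaches 58 above the surface.
- latch_knob (a point): Middle of the upright black round knob on the latch bar, 18 across, standing from the bar's top (52) to 96 above the surface; this point is 73.5 above the surface and 85 from the pivot axis. The catch (top 59 high) lies 32 farther along the closed bar.
- leg (a joint): How far the sliding leg is drawn out along the rack's +y; m. 0 = fully in (the start), 0.135 = end stop. A spring pulls it back in with 2 to 3.5 N, so it must be held out; the cam does not hold it by itself.
- post_centre (a point): Point on the middle of the blue upright post of the sliding leg, 80 above the surface: the height to pinch. The post is 12 thick along the rack's y, 24 wide along its x, from 26 to 116 above the surface. Its face on the rack's -y side is free, the orange lever stands on its +y side. The grey carriage below post and lever is 28 high, the lever's hub 46 high: keep fingertips above 50.
- leg_pointer (a point): Tip of the black pointer on the leg's front side; in line with the middle of the post along the rack's y (30 towards the rack's -x from it), 16.5 above the surface.
- mark (a point): Red clip on the yellow ruler strip: the length mark. The leg is at the mark when the pointer and this point agree along the rack's y (the axes of this point are the rack's). It lies 50 to 110 beyond the pointer's start; 16.5 above the surface, clip top 25.
- cam (a joint): Orange cam lever, hinged to the leg at the foot of the post; rad. 0 = closed, upright and parallel to the post (hard stop), positive = leaning away from the post to the rack's +y. Starts 0.26 to 0.32 open, stays where it is left (about 2 N at its upper half moves it).
- cam_pivot (a point): Pivot of the orange lever, which is 10 thick along the rack's y, 22 wide, 79 long. This point is on the pivot axis, 16 to the rack's +y of the post's middle and 37 above the surface; its z runs along the lever. Post and closed lever together are 27 thick (from 6 on the -y side of the post's middle to 21 on the +y side), open about 45 to 51 at the top.
- cam_tip (a point): Middle of the upper end of the orange lever (116 above the surface when closed).
- spice0: Bystander: spice jar with black cap, 42 across, 92 tall mm, loose; origin: centre of its underside. To be left alone.
- spice1: Bystander: spice jar with yellow label and red cap, 42 across, 92 tall mm, loose; origin: centre of its underside. To be left alone.
- spice2: Bystander: spice jar with green label and white cap, 42 across, 92 tall mm, loose; origin: centre of its underside. To be left alone.
- can: Bystander: low blue can, 84 across, 55 tall mm, loose; origin: centre of its underside. To be left alone.
- spread: Bystander: wide jar with blue cap, 84 across, 120 tall mm, loose; origin: centre of its underside. To be left alone.
- carton: Bystander: red carton, 60 x 90 x 160 tall mm, loose; origin: centre of its underside. To be left alone.
- vinegar: Bystander: green bottle, 64 across, 220 tall mm, loose; origin: centre of its underside. To be left alone.

How it is judged:
By the outcome, as a careful person would: the job done as asked, in the order asked, and still so for the second after the job is handed in, while the arm keeps its last pose, push and grip.
It also fails if it takes over 67 s, if anything falls off the work surface, if the arm or the gripper's body presses on something with over 40 N, if the wrist force passes 120 N, or if a joint passes its speed limit or range.

ROBOT

A 7-joint arm with a two-finger parallel gripper is mounted at the origin on the work surface. World frame = base frame: x ahead of the robot, y to its left, z up, the work surface at z = 0. Lengths are in m, angles in rad, forces in N, time in s.
With the tool pointing down it reaches from about 0.4 to 0.85 m from the base axis. Payload 4.5 kg.
Tool frame: the origin (TCP) lies between the finger pads; the fingertips stand 19 mm ahead of it and the grasp point (between the pads) is the TCP (r.tips_ahead is the distance from the TCP to the fingertips, in m); z points along the fingers, y is the line along which they close (so a half turn about z gives the same grasp; the last joint's range is limited). The gripper opens to 88 mm and grips with 3 to 60 N. Pads are 18 mm wide; open, the fingers measure 123 mm over their backs; the gripper's body (75 mm by 187 mm) begins 45 mm behind the grasp point.
Start: joints at [1.378, 0.689, -0.195, 1.565, 0.157, 0.902, -0.215], TCP at [0.141, -0.609, 0.258] pointing down, gripper open.
Joint ranges: [-3.01, 3.01], [-0.46, 2.08], [-1.47, 1.51], [0.13, 2.56], [-1, 4.14], [0.04, 2.09], [-2.66, 2.66]. Speed limits (rad/s): [2.57, 2.57, 3.14, 3.14, 3.14, 3.14, 3.14].

INTERFACE

Orientations are given as a unit quaternion [x, y, z, w].
In Python, from plant import r, cams, models gives the robot as it stands. The module is installed in compiled form; this text tells all that it offers.
- The arm moves only by the tool jog_arm, never from a script. Its arguments are lists of equal length, an entry for each row: "turn": the turn, a rotation vector about the tool's x, y, z in rad, a list of three; "translation": the shift along the tool's x, y, z in m, a list of three; "grip": the closure, from 0 (fully open) to 1 (shut). In form: {"turn": [[ax, ay, az], ...], "translation": [[tx, ty, tz], ...], "grip": [grip, ...]}. A call has 1 to 20 rows; each row is the pose to reach, as a shift and turn from the pose commanded when the call began, along the tool's axes at that moment; what a row does not reach only later rows make up. A row lasts 1/8 s, in which the tool goes at most 62.5 mm and 10.7 degrees, less where a joint would pass 70% of its speed; a pose out of reach is approached as far as the arm can. A call with a gripper value outside its range is refused whole. The fingers move at their own pace and stop on an object; "force" is the grip in N (left out, the last holds). Time passes only in rows, so rows that repeat a pose let the fingers close. It gives the time, the measured TCP pose, the force, the opening and the grip force at its end, in the units of the state.
- r.get_state(): the state, without advancing time (a new reading comes with each control period).
- cams.snapshot(name): name is "scene" or "side" or "wrist"; returns the picture (400x640x3 uint8, red, green, blue); there is no depth.
- cams.camera_params(name): a dict with "fx", "fy", "cx", "cy" (pixels), "eye" and "orientation" of the camera in the world. Camera axes: x right, y up, looking along -z (the intrinsics and any distortion apply to the point x, -y, -z); pixel columns grow to the right and rows downward; lengths in m; the calibration is good to about 2 mm. A picture is of the moment at which its call begins: read the wrist's pose just before it. camera_params takes no time and is no camera call; for the wrist camera it gives the pose at the moment of the call.
- r.finish_job(): hands the job in; it is judged then, once.
Trained networks look in the newest picture that a camera, given by its name, has taken for a name from the list of things; names that differ only in an ending like _2 or _b are one class to them, and where a whole thing is asked for, a point or a joint stands for the part that bears it (a point fixed in the world has none). Each returns a list of dicts, best first, with "p" (0 to 1); they miss things now and then, are a little off and sometimes report something else, mostly with a low value. They report only what shows in the picture. A call takes as long as a camera call.
- models.find_in(camera, name): "position" ([x, y, z] in m, in world coordinates, good to about 4 mm: the middle of the surface that is visible of it).
- models.masks_of(camera, name): "pixels" (400x640 bool, what is visible of it).
- models.place_of(camera, name): "position" ([x, y, z] in m, in world coordinates, good to about 4 mm: a listed point, or the origin of a listed thing).
The state is a dict: "clock": time; "q": joint angles; "qd": joint speeds; "joint_torque": joint torques, N m; "tool_pos": TCP position; "eef_rot": TCP orientation; "contact_force": force on the tool from outside, world axes, zero at the start; "moment": the same for the moment, N m; "opening": opening from 0.0 (shut) to 1.0 (fully open); "finger_force": force on a finger pad.
Only numpy, scipy, OpenCV 4.12 (cv2) and the standard library are available. Lean on these libraries where they do the work, as an engineer would, in place of code of your own. Each camera call takes 0.05 s, during which the arm holds its last target. There are 200 camera calls.

## Working session

There is one attempt and no reset: what is moved stays moved. The work goes in short steps, Python scripts to look and compute and a tool call to move; the robot and the scene stay as the last step left them, time stands still between calls to the robot, and variables do not carry over. Pictures are saved under pics/ and viewed, at most 13 in all, crops included, and the job is handed in when it is done.

Besides the shell and the picture viewer there is one more tool, called after ">>>" as name(argument=value, ...), one argument or row to a line, values as JSON. jog_arm: Moves the arm, as the interface text tells. Its arguments: {"type":"object","properties":{"turn":{"type":"array"},"translation":{"type":"array"},"grip":{"type":"array"},"force":{"type":"number"}},"required":["turn","translation","grip"]}

```bash
mkdir -p pics; cat > h.py <<'E'
import numpy as np, cv2
from plant import r,cams,models
from scipy.spatial.transform import Rotation as R
def snap(c,f=None):
    im=cams.snapshot(c)
    if f: cv2.imwrite('pics/'+f,im[:,:,::-1])
    return im
def st():
    s=r.get_state(); print(round(s['clock'],2),np.round(s['tool_pos'],4),np.round(s['eef_rot'],4),'F',np.round(s['contact_force'],1),'op',round(s['opening'],3),'ff',s['finger_force']); return s
def ray(c,u,v,z):
    "pixel -> world point at height z (pinhole)"
    p=cams.camera_params(c); d=R.from_quat(p['orientation']).apply([(u-p['cx'])/p['fx'],-(v-p['cy'])/p['fy'],-1]); e=np.array(p['eye'])
    return e+d*(z-e[2])/d[2]
E
python3 - <<'E'
from h import *
s=st(); print(R.from_quat(s['eef_rot']).as_matrix().round(3), r.tips_ahead)
for c in('scene','side'):
    snap(c,c+'0.png'); p=cams.camera_params(c); print(c,p)
    for n in('rack','latch_pivot','latch_knob','post_centre','leg_pointer','mark','cam_pivot','cam_tip','spice0','spice1','spice2','can','spread','carton','vinegar'):
        print(n,[(np.round(d['position'],4).tolist(),round(d['p'],2)) for d in models.place_of(c,n)[:2]])
E
```

```text
0.0 [ 0.1404 -0.6084  0.2569] [ 9.936e-01  1.132e-01 -2.000e-04 -9.000e-04] F [ 0.3 -0.1 -0. ] op 1.0 ff 0.0
[[ 0.974  0.225 -0.001]
 [ 0.225 -0.974  0.002]
 [-0.    -0.002 -1.   ]] 0.019
scene {'fx': 362.3915244119145, 'fy': 362.3915244119145, 'cx': 315.7074130076066, 'cy': 199.50987791475498, 'eye': array([0.97452136, 0.19067234, 0.67323252]), 'orientation': array([0.13247174, 0.30859064, 0.86800638, 0.3657704 ])}
rack [([0.6232, -0.1115, 0.0041], 0.9)]
latch_pivot [([0.5523, -0.2064, 0.0461], 0.65), ([0.6498, -0.3936, -0.0025], 0.25)]
latch_knob [([0.4745, -0.1611, 0.0721], 0.97)]
post_centre [([0.5843, 0.0409, 0.0783], 0.92)]
leg_pointer [([0.5519, 0.0385, 0.0162], 0.8)]
mark [([0.6459, -0.3928, -0.0017], 0.65), ([0.6409, -0.0612, 0.0137], 0.5)]
cam_pivot [([0.5795, 0.0603, 0.0356], 0.83), ([0.6246, -0.11, 0.0015], 0.28)]
cam_tip [([0.5788, 0.0833, 0.1129], 0.55)]
spice0 [([0.6603, -0.1745, 0.0135], 0.94), ([0.6421, -0.0638, 0.012], 0.7)]
spice1 [([0.6603, -0.1745, 0.0135], 0.94), ([0.6421, -0.0638, 0.012], 0.7)]
spice2 [([0.6603, -0.1745, 0.0135], 0.94), ([0.6421, -0.0638, 0.012
[... 538 characters left out ...]
[0.5485, -0.2105, 0.0432], 0.61)]
latch_knob [([0.4827, -0.1615, 0.0737], 0.54)]
post_centre [([0.5797, 0.0472, 0.0803], 0.76)]
leg_pointer [([0.5469, 0.0373, 0.019], 0.78), ([0.7787, 0.1618, -0.0021], 0.43)]
mark [([0.5399, 0.1427, 0.02], 0.46)]
cam_pivot [([0.5824, 0.0617, 0.0396], 0.54)]
cam_tip []
spice0 [([0.665, -0.1747, 0.0124], 0.83), ([0.6418, -0.0645, 0.011], 0.73)]
spice1 [([0.665, -0.1747, 0.0124], 0.83), ([0.6418, -0.0645, 0.011], 0.73)]
spice2 [([0.665, -0.1747, 0.0124], 0.83), ([0.6418, -0.0645, 0.011], 0.73)]
can [([0.491, -0.4016, 0.0034], 0.78)]
spread [([0.6478, -0.3911, -0.0004], 0.96)]
carton [([0.7921, -0.0895, 0.0009], 0.57)]
vinegar [([0.7763, 0.1602, -0.0048], 0.57)]
```

View pics/scene0.png

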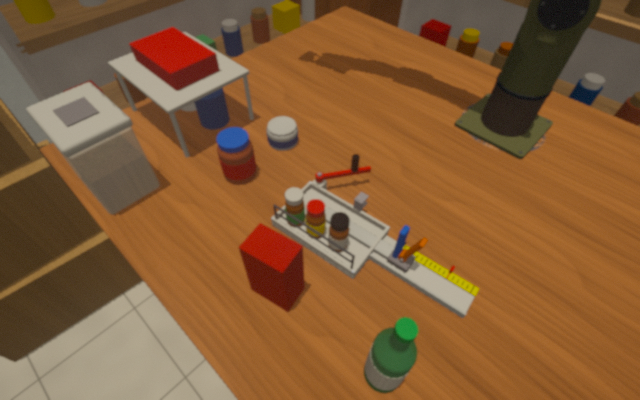

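View pics/side0.png

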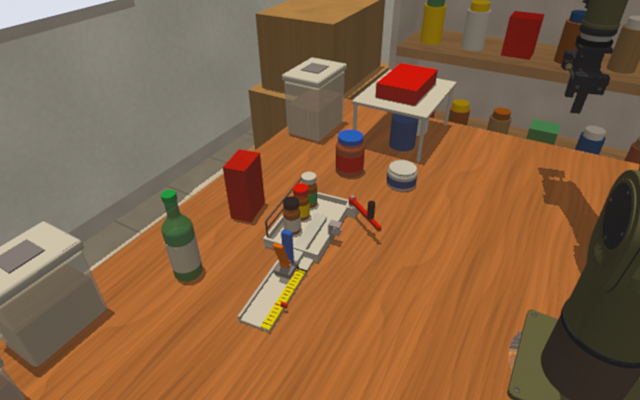

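The scene view shows the latch open (knob about 355,163), the blue post and orange lever at (403,243), the red mark at (452,268), and the jars in the tray. In the side view the post is at (288,245), the mark at (285,305) and the knob at (371,210). Next I'll fit the rack pose.

```bash
python3 - <<'E'
from h import *
from scipy.optimize import least_squares
# rack-frame models: fixed ones and those with unknown leg0 (a)
obs=[('r',.6232,-.1115),('r',.6167,-.1085),('p',.5523,-.2064),('p',.5485,-.2105),
('po',.5843,.0409),('po',.5797,.0472),('lp',.5519,.0385),('lp',.5469,.0373),('cp',.5795,.0603),('cp',.5824,.0617),
('s0',.6603,-.1745),('s0',.665,-.1747),('s1',.6415,-.064),('s1',.6418,-.0645),('m',.5399,.1427)]
def res(x):
    X,Y,t,a,px,m=x; M={'r':(0,0),'p':(-.08,-.09),'po':(px,a),'lp':(px-.03,a),'cp':(px,a+.016),'s0':(.03,-.075),'s1':(.03,.045),'m':(px-.035,m)}
    o=[]
    for n,u,v in obs:
        q=M[n]; o+=[X+np.cos(t)*q[0]-np.sin(t)*q[1]-u, Y+np.sin(t)*q[0]+np.cos(t)*q[1]-v]
    return o
s=least_squares(res,[.62,-.11,.13,.15,-.02,.25],loss='soft_l1',f_scale=.004); print(s.x.round(4)); print(np.round(s.fun.reshape(-1,2)*1000,1) if s.fun.size==30 else '')
for c in('scene','side'):
    snap(c)
    for n in('mark','leg_pointer','latch_knob'):
        for d in models.masks_of(c,n)[:2]:
            y,x=np.nonzero(d['pixels']); print(c,n,round(d['p'],2),len(x),x.mean().round(1),y.mean().round(1),'z.02',ray(c,x.mean(),y.mean(),.0735 if n=='latch_knob' else .02).round(4))
E
```

```text
[ 0.6194 -0.1091  0.133   0.1564 -0.0164  0.2605]
[[-3.8  2.4]
 [ 2.7 -0.6]
 [-0.3 -2.5]
 [ 3.5  1.6]
 [-1.9  2.8]
 [ 2.7 -3.5]
 [ 0.7  1.3]
 [ 5.7  2.5]
 [ 0.7 -0.7]
 [-2.2 -2.1]
 [-1.3 -5. ]
 [-6.  -4.8]
 [ 1.6  3.5]
 [ 1.3  4. ]
 [-6.  -0.4]]
scene leg_pointer 0.87 1490 386.0 244.5 z.02 [0.5742 0.0124 0.02  ]
scene latch_knob 0.87 493 345.1 170.1 z.02 [ 0.5121 -0.1618  0.0735]
scene latch_knob 0.26 1601 385.2 243.9 z.02 [0.6069 0.0251 0.0735]
side mark 0.36 43 282.7 304.9 z.02 [0.5282 0.1443 0.02  ]
side leg_pointer 0.55 1426 294.8 247.5 z.02 [ 0.5977 -0.0088  0.02  ]
side latch_knob 0.9 419 365.5 212.5 z.02 [ 0.4844 -0.1458  0.0735]
side latch_knob 0.68 838 401.5 175.6 z.02 [ 0.4686 -0.3337  0.0735]
```

>>> jog_arm(
  turn=[
    [0,0,0.8],
    [0,0,0.8],
    [0,0,0.8],
    [0,0,0.8],
    [0,0,0.8],
    [0,0,0.8],
    [0,0,0.8],
    [0,0,0.8],
    [0,0,0.8],
    [0,0,0.8],
    [0,0,0.8],
    [0,0,0.8],
    [0,0,0.8],
    [0,0,0.8],
  ],
  translation=[
    [0.431,-0.358,0.057],
    [0.431,-0.358,0.057],
    [0.431,-0.358,0.057],
    [0.431,-0.358,0.057],
    [0.431,-0.358,0.057],
    [0.431,-0.358,0.057],
    [0.431,-0.358,0.057],
    [0.431,-0.358,0.057],
    [0.431,-0.358,0.057],
    [0.431,-0.358,0.057],
    [0.431,-0.358,0.057],
    [0.431,-0.358,0.057],
    [0.431,-0.358,0.057],
    [0.431,-0.358,0.057],
  ],
  grip=[0,0,0,0,0,0,0,0,0,0,0,0,0,0],
)

```text
clock: 3.75
tool_pos: [0.4796, -0.1641, 0.2009]
eef_rot: [0.959, -0.284, 0.0, 0.0]
contact_force: [0.4, 0.5, -0.1]
opening: 1.001
finger_force: 0.0
```

```bash
python3 - <<'E'
from h import *
s=st(); print(R.from_quat(s['eef_rot']).as_matrix().round(3)); print(s['q'].round(2) if hasattr(s['q'],'round') else s['q'])
snap('wrist','w1.png')
for n in('latch_knob','latch_pivot','mark','leg_pointer','post_centre'):
    print(n,[(np.round(d['position'],4).tolist(),round(d['p'],2)) for d in models.place_of('wrist',n)[:2]])
E
```

```text
3.75 [ 0.4796 -0.1641  0.2009] [ 9.590e-01 -2.835e-01  1.000e-04  1.000e-04] F [ 0.4  0.5 -0.1] op 1.001 ff 0.0
[[ 0.839 -0.544  0.   ]
 [-0.544 -0.839 -0.   ]
 [ 0.     0.    -1.   ]]
[ 0.16  0.63  0.13  1.99 -0.15  0.53 -1.76]
latch_knob [([0.4741, -0.1575, 0.0735], 0.67)]
latch_pivot [([0.5515, -0.2086, 0.0444], 0.63)]
mark [([0.6205, -0.1089, 0.0009], 0.66), ([0.5434, 0.1476, 0.0174], 0.59)]
leg_pointer [([0.5557, 0.0401, 0.0164], 0.61)]
post_centre [([0.5861, 0.0416, 0.0823], 0.98), ([0.5552, 0.0408, 0.018], 0.23)]
```

View pics/w1.png

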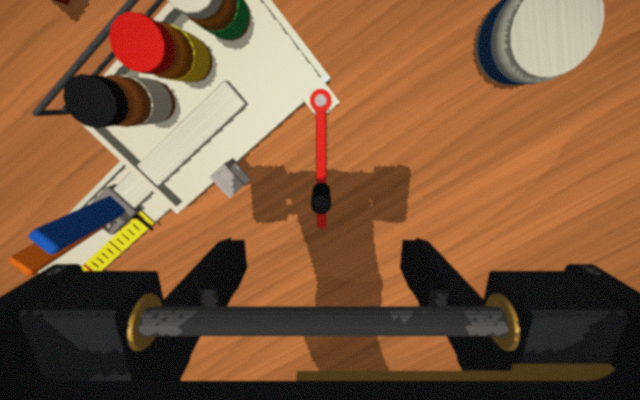

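The wrist picture shows the knob at (321,197), the bar running straight up to the pivot (320,100), and the catch at (230,178). The knob is centred between the fingers (columns 240 to 405). I'll go down and grip it.

>>> jog_arm(
  turn=[
    [0,0,0.15],
    [0,0,0.3],
    [0,0,0.4],
    [0,0,0.4],
    [0,0,0.4],
    [0,0,0.4],
    [0,0,0.4],
    [0,0,0.4],
    [0,0,0.4],
    [0,0,0.4],
    [0,0,0.4],
    [0,0,0.4],
  ],
  translation=[
    [0,-0.001,0.03],
    [0,-0.002,0.07],
    [0,-0.002,0.105],
    [0,-0.002,0.123],
    [0,-0.002,0.123],
    [0,-0.002,0.123],
    [0,-0.002,0.123],
    [0,-0.002,0.123],
    [0,-0.002,0.123],
    [0,-0.002,0.123],
    [0,-0.002,0.123],
    [0,-0.002,0.123],
  ],
  grip=[0,0,0,0,0.3,0.6,0.85,0.85,0.85,0.85,0.85,0.85],
  force=8,
)

```text
clock: 5.55
tool_pos: [0.4808, -0.1615, 0.0777]
eef_rot: [0.884, -0.468, -0.0, 0.0]
contact_force: [0.3, 0.7, -0.1]
opening: 0.202
finger_force: 8.0
```

```bash
python3 - <<'E'
from h import *
s=st(); M=R.from_quat(s['eef_rot']).as_matrix(); print(np.round(s['q'],2)); T=np.array(s['tool_pos'])
p=np.array([.552,-.2088]); v=T[:2]-p; rad=np.hypot(*v); th=np.arctan2(-v[0],v[1]); print('rad',rad,'th',th)
n=8
for e in np.append(np.linspace(th,.133,n+1)[1:],.10):
    k=p+.085*np.array([-np.sin(e),np.cos(e)]); print(round(e,3),(M.T@np.array([*(k-T[:2]),0])).round(4))
E
```

```text
5.55 [ 0.4808 -0.1615  0.0777] [ 8.839e-01 -4.676e-01 -3.000e-04  1.000e-04] F [ 0.3  0.7 -0.1] op 0.202 ff 7.9999596811831
[ 0.16  0.86  0.11  2.05 -0.35  0.25 -1.96]
rad 0.08543428676287454 th 0.9842649370308585
0.878 [-0.0026 -0.0087 -0.    ]
0.771 [-0.0046 -0.0175 -0.    ]
0.665 [-0.0057 -0.0265 -0.    ]
0.559 [-0.0058 -0.0355 -0.    ]
0.452 [-0.005  -0.0445 -0.    ]
0.346 [-0.0032 -0.0534 -0.    ]
0.239 [-0.0005 -0.062  -0.    ]
0.133 [ 0.0031 -0.0703 -0.    ]
0.1 [ 0.0044 -0.0728 -0.    ]
```

>>> jog_arm(
  turn=[
    [0,0,0],
    [0,0,0],
    [0,0,0],
    [0,0,0],
    [0,0,0],
    [0,0,0],
    [0,0,0],
    [0,0,0],
    [0,0,0],
    [0,0,0],
    [0,0,0],
  ],
  translation=[
    [-0.0026,-0.0087,0],
    [-0.0046,-0.0175,0],
    [-0.0057,-0.0265,0],
    [-0.0058,-0.0355,0],
    [-0.005,-0.0445,0],
    [-0.0032,-0.0534,0],
    [-0.0005,-0.062,0],
    [0.0018,-0.0675,0],
    [0.003,-0.07,0],
    [0.0044,-0.073,0],
    [0.0044,-0.073,0],
  ],
  grip=[0.85,0.85,0.85,0.85,0.85,0.85,0.85,0.85,0.85,0.85,0.85],
)

```text
clock: 6.92
tool_pos: [0.5422, -0.1246, 0.0776]
eef_rot: [0.884, -0.468, -0.001, 0.001]
contact_force: [-5.2, -0.5, -0.2]
opening: 0.196
finger_force: 8.0
```

```bash
python3 - <<'E'
from h import *
s=st(); T=s['tool_pos']; v=np.array(T[:2])-[.552,-.2088]; print('th',np.arctan2(-v[0],v[1]),np.hypot(*v)); print(np.round(s['q'],2))
E
```

```text
6.92 [ 0.5422 -0.1246  0.0776] [ 8.838e-01 -4.680e-01 -1.500e-03  8.000e-04] F [-5.2 -0.5 -0.2] op 0.196 ff 8.001631039660424
th 0.1154306386931078 0.0847735362087948
[ 0.04  0.89  0.17  1.91 -0.37  0.38 -2.05]
```

>>> jog_arm(
  turn=[
    [0,0,0],
    [0,0,0],
    [0,0,0],
    [0,0,0],
    [0,0,0],
    [0,0,-0.18],
    [0,0,-0.36],
    [0,0,-0.54],
    [0,0,-0.72],
    [0,0,-0.9],
    [0,0,-1.1],
    [0,0,-1.1],
    [0,0,-1.1],
    [0,0,-1.1],
  ],
  translation=[
    [0,0,0],
    [0,0,0],
    [0,0,0],
    [0,0,-0.05],
    [0,0,-0.1],
    [-0.02,-0.02,-0.142],
    [-0.04,-0.04,-0.142],
    [-0.07,-0.07,-0.142],
    [-0.1,-0.1,-0.142],
    [-0.12,-0.12,-0.142],
    [-0.133,-0.135,-0.142],
    [-0.133,-0.135,-0.142],
    [-0.133,-0.135,-0.142],
    [-0.133,-0.135,-0.142],
  ],
  grip=[0.6,0.5,0.5,0.5,0.4,0.2,0,0,0,0,0,0,0,0],
)

```text
clock: 8.68
tool_pos: [0.5805, 0.0601, 0.2197]
eef_rot: [0.998, 0.061, -0.0, 0.001]
contact_force: [-0.6, -0.3, -0.2]
opening: 0.998
finger_force: 0.0
```

```bash
python3 - <<'E'
from h import *
s=st(); print(np.round(s['q'],2)); p=cams.camera_params('wrist'); snap('wrist','w2.png'); print(p)
for n in('latch_knob','latch_pivot','mark','leg_pointer','post_centre','cam_pivot','cam_tip','rack'):
    print(n,[(np.round(d['position'],4).tolist(),round(d['p'],2)) for d in models.place_of('wrist',n)[:2]])
E
```

```text
8.68 [0.5805 0.0601 0.2197] [ 9.981e-01  6.150e-02 -1.000e-04  6.000e-04] F [-0.6 -0.3 -0.2] op 0.998 ff 0.0
[-0.19  0.68  0.02  1.74 -0.02  0.72 -1.61]
{'fx': 290.0237334465367, 'fy': 290.0237334465367, 'cx': 323.11726527464106, 'cy': 197.01524514036723, 'eye': array([0.66294618, 0.06959434, 0.3458138 ]), 'orientation': array([-0.12198206,  0.10690535, -0.65335783,  0.73946952])}
latch_knob [([0.5346, -0.12, 0.0724], 0.76), ([0.6206, -0.1064, -0.002], 0.73)]
latch_pivot [([0.548, -0.208, 0.0446], 0.81), ([0.5804, 0.0444, 0.0852], 0.66)]
mark [([0.5455, 0.148, 0.0127], 0.51)]
leg_pointer [([0.5552, 0.0406, 0.0156], 0.87)]
post_centre [([0.5834, 0.0429, 0.0858], 0.63), ([0.5441, 0.1486, 0.0162], 0.37)]
cam_pivot [([0.5804, 0.0564, 0.0385], 0.83)]
cam_tip [([0.5757, 0.0821, 0.1151], 0.7), ([0.5822, 0.0575, 0.0351], 0.17)]
rack [([0.6183, -0.1075, -0.0026], 0.58)]
```

View pics/w2.png

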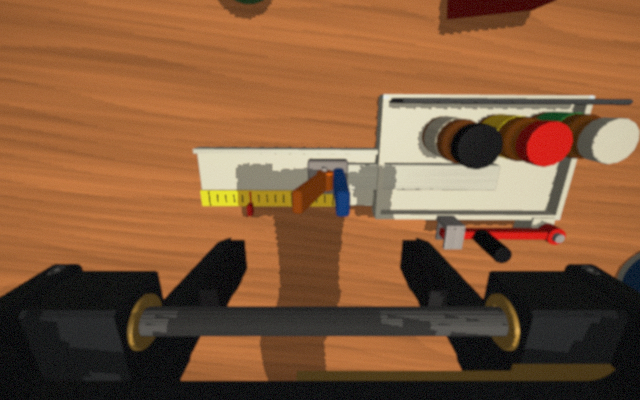

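The wrist picture shows the latch closed in its catch (453,233), the post at (341,190), the lever at (312,190) and the mark clip at (250,208). The tool is aligned with the rack. Next I'll go down astride post and lever and draw the leg most of the way.

>>> jog_arm(
  turn=[
    [0,0,0],
    [0,0,0],
    [0,0,0],
    [0,0,0],
    [0,0,0],
    [0,0,0],
    [0,0,0],
    [0,0,0],
    [0,0,0],
    [0,0,0],
    [0,0,0],
    [0,0,0],
    [0,0,0],
    [0,0,0],
    [0,0,0],
    [0,0,0],
    [0,0,0],
    [0,0,0],
  ],
  translation=[
    [0,0,0.04],
    [0,0,0.08],
    [0,0,0.115],
    [0,0,0.137],
    [0,0,0.137],
    [0,0,0.137],
    [0,-0.004,0.137],
    [0,-0.008,0.137],
    [0,-0.016,0.137],
    [0,-0.026,0.137],
    [0,-0.036,0.137],
    [0,-0.048,0.137],
    [0,-0.06,0.137],
    [0,-0.072,0.137],
    [0,-0.084,0.137],
    [0,-0.093,0.137],
    [0,-0.1,0.137],
    [0,-0.1,0.137],
  ],
  grip=[0,0,0,0,0.12,0.25,0.25,0.25,0.25,0.25,0.25,0.25,0.25,0.25,0.25,0.25,0.25,0.25],
  force=15,
)

```text
clock: 11.38
tool_pos: [0.5675, 0.1618, 0.0825]
eef_rot: [0.998, 0.064, -0.0, -0.0]
contact_force: [2.3, -3.5, 0.6]
opening: 0.751
finger_force: 1.3
```

```bash
python3 - <<'E'
from h import *
s=st(); u=np.array([-.123,.992])
ims=[]
for c,(x,y) in dict(scene=(360,205),side=(195,210),wrist=(160,100)).items():
    im=snap(c); ims.append(cv2.resize(im[y:y+130,x:x+170] if c!='wrist' else im[y:y+130,x:x+230],(640,490) if c!='wrist' else (640,362),interpolation=cv2.INTER_CUBIC))
    for n in('mark','leg_pointer','post_centre','cam_tip'):
        print(c,n,[(np.round(d['position'],4).tolist(),round(d['p'],2),round(float(u@d['position'][:2]),4)) for d in models.place_of(c,n)[:1]])
cv2.imwrite('pics/side3.png',ims[1][:,:,::-1]);cv2.imwrite('pics/sc3.png',ims[0][:,:,::-1]);cv2.imwrite('pics/w3.png',ims[2][:,:,::-1])
E
```

```text
11.38 [0.5675 0.1618 0.0825] [ 9.98e-01  6.39e-02 -4.00e-04 -2.00e-04] F [ 2.3 -3.5  0.6] op 0.751 ff 1.265028075868031
scene mark [([0.5395, 0.1484, 0.0187], 0.56, 0.0809)]
scene leg_pointer [([0.5427, 0.1321, 0.0153], 0.71, 0.0643)]
scene post_centre [([0.5718, 0.1328, 0.0786], 0.62, 0.0614)]
scene cam_tip [([0.5694, 0.1766, 0.1132], 0.71, 0.1052)]
side mark [([0.5396, 0.1425, 0.0214], 0.43, 0.075)]
side leg_pointer [([0.5391, 0.1273, 0.0191], 0.85, 0.06)]
side post_centre [([0.5681, 0.1361, 0.0828], 0.58, 0.0651)]
side cam_tip [([0.565, 0.1713, 0.115], 0.54, 0.1004)]
wrist mark [([0.5427, 0.1497, 0.0147], 0.47, 0.0818)]
wrist leg_pointer [([0.542, 0.13, 0.0174], 0.57, 0.0623)]
wrist post_centre [([0.5726, 0.129, 0.0857], 0.83, 0.0575)]
wrist cam_tip [([0.5643, 0.1689, 0.1147], 0.96, 0.0981)]
```

View pics/side3.png

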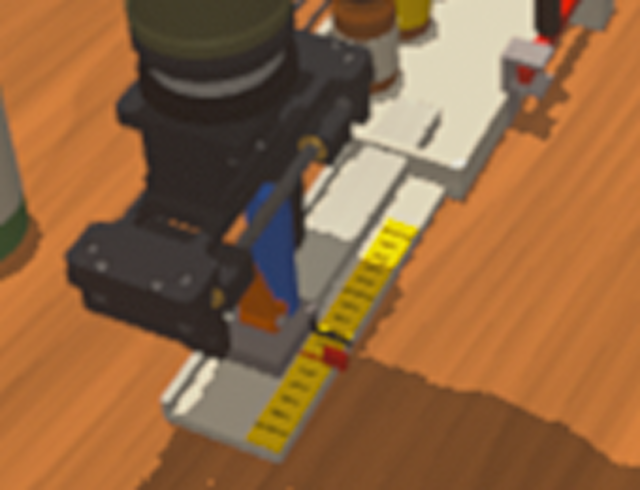

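The side crop shows the black pointer tip at about (330,335), just short of the red clip (335,355), and the lever still open at (262,305). The networks put about 16 mm between pointer and mark. I'll go 11 mm and look again.

>>> jog_arm(
  turn=[
    [0,0,0],
    [0,0,0],
    [0,0,0],
  ],
  translation=[
    [0,-0.006,0],
    [0,-0.011,0],
    [0,-0.011,0],
  ],
  grip=[0.25,0.25,0.25],
)

```text
clock: 12.5
tool_pos: [0.5662, 0.1731, 0.0826]
eef_rot: [0.998, 0.064, -0.0, -0.0]
contact_force: [1.2, -2.0, -0.9]
opening: 0.75
finger_force: 1.3
```

```bash
python3 - <<'E'
from h import *
s=st(); u=np.array([-.123,.992]); a=[]
for c in('scene','side','wrist'):
  im=snap(c)
  x,y,w={'scene':(400,215,100),'side':(230,260,100),'wrist':(230,140,100)}[c]
  a.append(cv2.resize(im[y:y+80,x:x+w],(700,560),interpolation=cv2.INTER_CUBIC))
  for n in('mark','leg_pointer'):
    print(c,n,[(np.round(d['position'],4).tolist(),round(d['p'],2),round(float(u@d['position'][:2]),4)) for d in models.place_of(c,n)[:1]])
  P=cams.camera_params(c); Rm=R.from_quat(P['orientation'])
  for k in ([.5415,.147,.0165],[.5415,.147,.025],[.5415-.00123,.15692,.0165]):
    q=Rm.inv().apply(np.array(k)-P['eye']); print('  proj',k,round(P['cx']-P['fx']*q[0]/q[2],1),round(P['cy']+P['fy']*q[1]/q[2],1))
for n,i in zip('abc',a): cv2.imwrite(f'pics/z{n}.png',i[:,:,::-1])
E
```

```text
12.5 [0.5662 0.1731 0.0826] [ 9.979e-01  6.410e-02 -3.000e-04 -4.000e-04] F [ 1.2 -2.  -0.9] op 0.75 ff 1.3432054654185777
scene mark []
scene leg_pointer [([0.5419, 0.142, 0.0149], 0.82, 0.0742)]
  proj [0.5415, 0.147, 0.0165] 449.6 275.6
  proj [0.5415, 0.147, 0.025] 450.8 273.6
  proj [0.54027, 0.15692, 0.0165] 454.3 278.4
side mark [([0.5419, 0.1428, 0.0182], 0.61, 0.075)]
side leg_pointer [([0.5375, 0.1404, 0.0203], 0.66, 0.0732)]
  proj [0.5415, 0.147, 0.0165] 276.7 304.4
  proj [0.5415, 0.147, 0.025] 276.4 301.6
  proj [0.54027, 0.15692, 0.0165] 274.4 308.0
wrist mark [([0.5437, 0.1465, 0.0179], 0.76, 0.0785)]
wrist leg_pointer [([0.5401, 0.1419, 0.0162], 0.85, 0.0743)]
  proj [0.5415, 0.147, 0.0165] 350.3 254.9
  proj [0.5415, 0.147, 0.025] 351.3 260.9
  proj [0.54027, 0.15692, 0.0165] 336.9 254.9
```

View pics/zb.png

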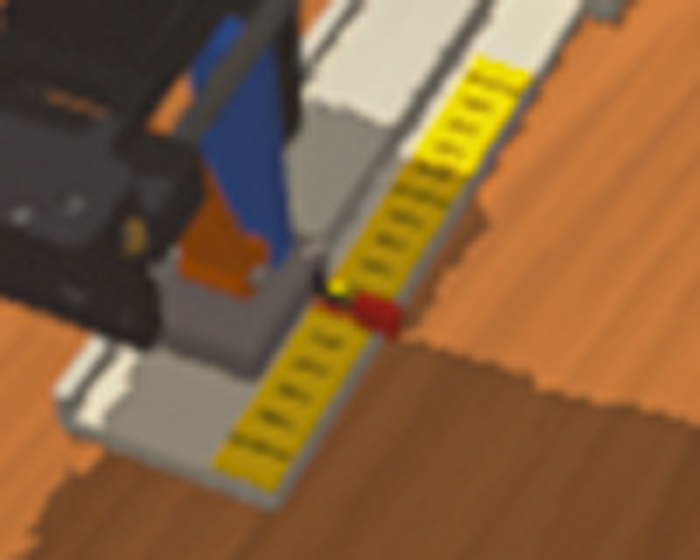

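View pics/za.png

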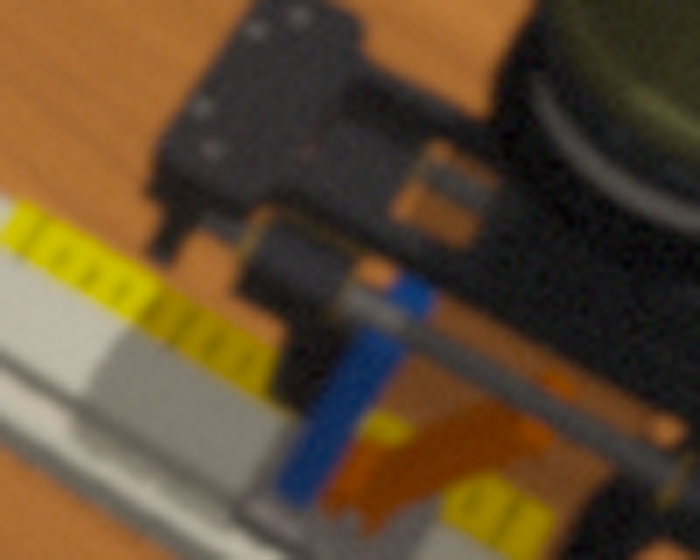

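Both crops show the lever open. In the side crop the pointer tip (340,288) is just before the red line (325,303), roughly 5 mm short since the ticks are 10 mm apart. I'll go 4 mm more and measure in the wrist picture.

>>> jog_arm(
  turn=[
    [0,0,0],
    [0,0,0],
  ],
  translation=[
    [0,-0.004,0],
    [0,-0.004,0],
  ],
  grip=[0.25,0.25],
)

```text
clock: 13.2
tool_pos: [0.5658, 0.1763, 0.0826]
eef_rot: [0.998, 0.064, -0.0, -0.0]
contact_force: [0.9, -2.4, -2.9]
opening: 0.754
finger_force: 1.4
```

```bash
python3 - <<'E'
from h import *
s=st()
im=snap('wrist'); P=cams.camera_params('wrist'); Rm=R.from_quat(P['orientation'])
for k in ([.5415,.147,.0165],[.5415,.147,.025],[.5415-.00123,.15692,.0165]):
    q=Rm.inv().apply(np.array(k)-P['eye']); print(round(P['cx']-P['fx']*q[0]/q[2],1),round(P['cy']+P['fy']*q[1]/q[2],1))
for n in('mark','leg_pointer'):
    print(n,[(np.round(d['position'],4).tolist(),round(d['p'],2),round(float(np.array([-.123,.992])@d['position'][:2]),4)) for d in models.place_of('wrist',n)[:1]])
side=snap('side')
a=cv2.resize(im[215:275,310:390],(400,300),interpolation=cv2.INTER_CUBIC)
b=cv2.resize(side[280:325,245:305],(400,300),interpolation=cv2.INTER_CUBIC)
cv2.imwrite('pics/z4.png',np.hstack([a,b])[:,:,::-1])
E
```

```text
13.2 [0.5658 0.1763 0.0826] [ 9.98e-01  6.36e-02 -2.00e-04 -1.00e-04] F [ 0.9 -2.4 -2.9] op 0.754 ff 1.3832447714230511
356.3 255.0
357.6 261.0
343.0 254.9
mark []
leg_pointer [([0.5414, 0.1474, 0.0151], 0.73, 0.0796)]
```

View pics/z4.png

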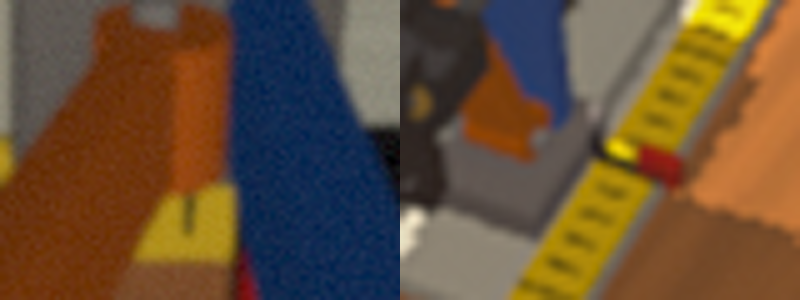

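```bash
python3 - <<'E'
from h import *
st(); u=np.array([-.123,.992])
im=np.mean([cams.snapshot('side').astype(float) for _ in range(6)],0)
c=im[295:312,268:292]
red=(c[...,0]>100)&(c[...,1]<60)&(c[...,2]<60); blk=(c.max(2)<75)
for n,m,z in(('red',red,.0207),('blk',blk,.0165)):
    y,x=np.nonzero(m); print(n,len(x),[(a+268,b+295) for a,b in zip(x,y)])
    p=ray('side',x.mean()+268,y.mean()+295,z); print(p.round(4),u@p[:2])
a=cv2.resize(im[293:313,262:292].astype(np.uint8),(780,520),interpolation=cv2.INTER_NEAREST); P=cams.camera_params('side'); Rm=R.from_quat(P['orientation'])
cv2.imwrite('pics/z5.png',a[:,:,::-1])
E
```

```text
13.4 [0.5659 0.1759 0.0826] [ 9.98e-01  6.34e-02 -2.00e-04  0.00e+00] F [-0.5 -2.1 -2. ] op 0.753 ff 1.386115673230961
red 32 [(np.int64(281), np.int64(302)), (np.int64(282), np.int64(302)), (np.int64(281), np.int64(303)), (np.int64(282), np.int64(303)), (np.int64(283), np.int64(303)), (np.int64(284), np.int64(303)), (np.int64(285), np.int64(303)), (np.int64(286), np.int64(303)), (np.int64(281), np.int64(304)), (np.int64(282), np.int64(304)), (np.int64(283), np.int64(304)), (np.int64(284), np.int64(304)), (np.int64(285), np.int64(304)), (np.int64(286), np.int64(304)), (np.int64(287), np.int64(304)), (np.int64(281), np.int64(305)), (np.int64(282), np.int64(305)), (np.int64(283), np.int64(305)), (np.int64(284), np.int64(305)), (np.int64(285), np.int64(305)), (np.int64(286), np.int64(305)), (np.int64(287), np.int64(305)), (np.int64(282), np.int64(306)), (np.int64(283), np.int64(306)), (np.int64(284), np.int64(306)), (np.int64(285), np.int64(306)), (np.int64(286), np.int64(306)), (np.int64(287), np.int64(306)), (np.int64(284), np.int64(307)), (np.int64(285), np.int64(307)), (np.int64(286), np.int64(307)), (np.int64(287), np.int64(307))]
[0.526  0.1429 0.0207] 0.07702993612686983
blk 16 [(np.int64(274), np.int64(299)), (np.int64(273), np.int64(300)), (np.int64(274), np.int64(300)), (np.int64(273), np.int64(301)), (np.int64(274), np.int64(301)), (np.int64(273), np.int64(302)), (np.int64(274), np.int64(302)), (np.int64(275), np.int64(302)), (np.int64(274), np.int64(303)), (np.int64(275), np.int64(303)), (np.int64(276), np.int64(303)), (np.int64(278), np.int64(304)), (np.int64(271), np.int64(305)), (np.int64(270), np.int64(306)), (np.int64(269), np.int64(308)), (np.int64(268), np.int64(309))]
[0.5496 0.1477 0.0165] 0.0788786651618066
```

View pics/z5.png

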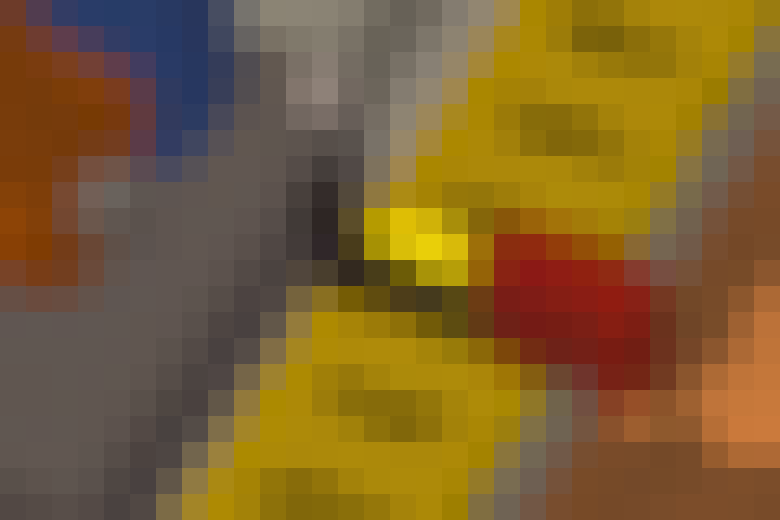

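The side picture shows the black pointer line (275,303)-(279,305) now lying where the mark's red line was, leading to the clip (284,305). Network estimates and leg travel agree to 1–2 mm. I'll pause there with the lever open, then squeeze in steps while shifting the TCP so the post finger stays put.

>>> jog_arm(
  turn=[
    [0,0,0],
    [0,0,0],
    [0,0,0],
    [0,0,0],
    [0,0,0],
    [0,0,0],
    [0,0,0],
    [0,0,0],
    [0,0,0],
    [0,0,0],
    [0,0,0],
    [0,0,0],
    [0,0,0],
    [0,0,0],
    [0,0,0],
    [0,0,0],
    [0,0,0],
    [0,0,0],
    [0,0,0],
    [0,0,0],
  ],
  translation=[
    [0,-0.0005,0],
    [0,-0.0005,0],
    [0,-0.0005,0],
    [0,-0.0005,0],
    [0,-0.0005,0],
    [0,-0.0005,0],
    [0,-0.0005,0],
    [0,-0.0005,0],
    [0,-0.0005,0],
    [0,0.0013,0],
    [0,0.003,0],
    [0,0.0048,0],
    [0,0.0065,0],
    [0,0.0083,0],
    [0,0.01,0],
    [0,0.0118,0],
    [0,0.0136,0],
    [0,0.0153,0],
    [0,0.0171,0],
    [0,0.0171,0],
  ],
  grip=[0.25,0.25,0.25,0.25,0.25,0.25,0.25,0.25,0.25,0.29,0.33,0.37,0.41,0.45,0.49,0.53,0.57,0.61,0.65,0.65],
  force=25,
)

```text
clock: 16.2
tool_pos: [0.5685, 0.1586, 0.0828]
eef_rot: [0.998, 0.063, 0.0, 0.0]
contact_force: [-1.4, -3.4, 0.2]
opening: 0.352
finger_force: 3.5
```

```bash
python3 - <<'E'
from h import *
s=st(); u=np.array([-.123,.992]); f=u@s['tool_pos'][:2]-s['opening']*.044; print('post finger u',f,'ref',.1049-.753*.044)
E
```

```text
16.2 [0.5685 0.1586 0.0828] [9.98e-01 6.32e-02 1.00e-04 1.00e-04] F [-1.4 -3.4  0.2] op 0.352 ff 3.5287961829453707
post finger u 0.07191990682436579 ref 0.071768
```

Post finger held within 0.2 mm. Now the last few millimetres, closing to the stop.

>>> jog_arm(
  turn=[
    [0,0,0],
    [0,0,0],
    [0,0,0],
    [0,0,0],
    [0,0,0],
    [0,0,0],
  ],
  translation=[
    [0,0.001,0],
    [0,0.002,0],
    [0,0.002,0],
    [0,0.002,0],
    [0,0.002,0],
    [0,0.002,0],
  ],
  grip=[0.675,0.7,0.74,0.78,0.78,0.78],
  force=25,
)

```text
clock: 16.95
tool_pos: [0.5687, 0.1569, 0.0828]
eef_rot: [0.998, 0.063, 0.0, 0.0]
contact_force: [-0.7, -3.5, 2.4]
opening: 0.3
finger_force: 25.0
```

```bash
python3 - <<'E'
from h import *
s=st(); u=np.array([-.123,.992]); f=u@s['tool_pos'][:2]-s['opening']*.044; print('post finger u',f,'ref',.0718, 'width',s['opening']*88)
for c in('scene','side','wrist'):
  im=snap(c,'end_'+c+'.png')
  for n in('mark','leg_pointer','post_centre','cam_tip','latch_knob'):
    print(c,n,[(np.round(d['position'],4).tolist(),round(d['p'],2),round(float(u@d['position'][:2]),4)) for d in models.place_of(c,n)[:1]])
cv2.imwrite('pics/z6.png',cv2.resize(im[180:290,290:440],(750,550),interpolation=cv2.INTER_CUBIC)[:,:,::-1])
E
```

```text
16.95 [0.5687 0.1569 0.0828] [9.98e-01 6.33e-02 1.00e-04 0.00e+00] F [-0.7 -3.5  2.4] op 0.3 ff 25.006811928469688
post finger u 0.07252910849366385 ref 0.0718 width 26.357114417548654
scene mark [([0.775, 0.1619, 0.0013], 0.16, 0.0653)]
scene leg_pointer [([0.5428, 0.1448, 0.0176], 0.58, 0.0769)]
scene post_centre [([0.5704, 0.1472, 0.08], 0.61, 0.0759)]
scene cam_tip [([0.5685, 0.1653, 0.115], 0.61, 0.0941)]
scene latch_knob [([0.54, -0.1239, 0.0693], 0.92, -0.1893)]
side mark [([0.5377, 0.1426, 0.0186], 0.42, 0.0753)]
side leg_pointer [([0.5358, 0.1453, 0.018], 0.74, 0.0782)]
side post_centre [([0.5672, 0.1497, 0.0818], 0.6, 0.0787)]
side cam_tip []
side latch_knob [([0.5415, -0.1233, 0.0768], 0.79, -0.1889)]
wrist mark []
wrist leg_pointer [([0.5683, 0.1642, 0.0361], 0.71, 0.093)]
wrist post_centre [([0.5705, 0.1497, 0.0829], 0.59, 0.0783)]
wrist cam_tip []
wrist latch_knob []
```

View pics/z6.png

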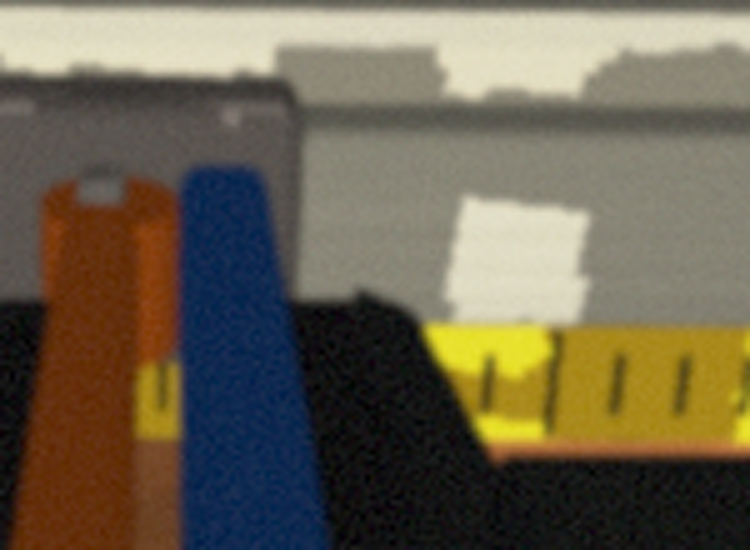

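Lever closed flat against the post (width 26.4 mm, post at (240,350), lever at (90,350)). The mark estimates differ between cameras, so I'll check once more using red-clip rays from the saved pictures.

```bash
python3 - <<'E'
from h import *
u=np.array([-.123,.992])
W={'fx':290.0237,'cx':323.117,'cy':197.015,'eye':np.array([0.66294618,0.06959434,0.3458138]),'orientation':[-0.12198206,0.10690535,-0.65335783,0.73946952]}
for f,c,(x0,x1,y0,y1) in(('scene0','scene',(440,465,258,285)),('side0','side',(268,295,292,315)),('w2','wrist',(240,262,198,222)),('end_side','side',(268,295,292,315))):
    im=cv2.imread(f'pics/{f}.png')[y0:y1,x0:x1,::-1].astype(int)
    w=np.clip(im[...,0]-60-2.0*im[...,1],0,None); w=np.where((im[...,0]>1.9*im[...,1])&(im[...,1]<70)&(im[...,2]<70),im[...,0],0)
    y,x=np.nonzero(w); 
    if not len(x): print(f,'none'); continue
    cx,cy=x.mean()+x0,y.mean()+y0
    p=W if c=='wrist' else cams.camera_params(c)
    o=[]
    for z in(.0165,.0207):
        d=R.from_quat(p['orientation']).apply([(cx-p['cx'])/p['fx'],-(cy-p['cy'])/p['fx'],-1]); q=p['eye']+d*(z-p['eye'][2])/d[2]; o.append((q.round(4).tolist(),round(float(u@q[:2]),4)))
    print(f,len(x),round(cx,1),round(cy,1),(x.min()+x0,x.max()+x0,y.min()+y0,y.max()+y0),o)
# tracing of pointer in side at the start: dark pixel nearest predicted pointer, and reproject known post top for calibration
s=r.get_state(); P=cams.camera_params('side'); Rm=R.from_quat(P['orientation']); ex=np.array([.992,.123])
post=np.array(s['tool_pos'][:2])+u*(.006-.0135)
for c in('side','scene'):
    P=cams.camera_params(c); Rm=R.from_quat(P['orientation'])
    for nm,xy,z in(('pointer',post-.03*ex,.0165),('ptr-root',post-.015*ex,.0165),('posttop',post,.116)):
        q=Rm.inv().apply(np.array([*xy,z])-P['eye']); print(c,nm,np.round(xy,4),round(float(u@xy),4),round(P['cx']-P['fx']*q[0]/q[2],1),round(P['cy']+P['fy']*q[1]/q[2],1))
im=cv2.imread('pics/end_side.png')[290:315,262:297]; 
im0=cv2.imread('pics/side0.png')[290:315,262:297]
cv2.imwrite('pics/z7.png',np.hstack([cv2.resize(i,(395,282),interpolation=cv2.INTER_NEAREST) for i in(im0,im)]))
E
```

```text
scene0 20 452.0 268.3 (np.int64(450), np.int64(454), np.int64(266), np.int64(271)) [([0.5238, 0.1418, 0.0165], 0.0762), ([0.5267, 0.1421, 0.0207], 0.0762)]
side0 30 283.8 304.6 (np.int64(281), np.int64(287), np.int64(302), np.int64(308)) [([0.5286, 0.1403, 0.0165], 0.0742), ([0.5264, 0.1431, 0.0207], 0.0772)]
w2 91 249.5 209.7 (np.int64(246), np.int64(253), np.int64(202), np.int64(216)) [([0.5254, 0.1422, 0.0165], 0.0765), ([0.5272, 0.1413, 0.0207], 0.0753)]
end_side 34 284.1 304.7 (np.int64(281), np.int64(287), np.int64(302), np.int64(308)) [([0.5279, 0.1402, 0.0165], 0.0741), ([0.5258, 0.1429, 0.0207], 0.0771)]
side pointer [0.5398 0.1458] 0.0782 277.7 304.3
side ptr-root [0.5547 0.1476] 0.0782 271.2 302.0
side posttop [0.5696 0.1495] 0.0782 260.4 265.4
scene pointer [0.5398 0.1458] 0.0782 449.5 274.7
scene ptr-root [0.5547 0.1476] 0.0782 446.4 280.1
scene posttop [0.5696 0.1495] 0.0782 458.9 260.2
```

View pics/z7.png

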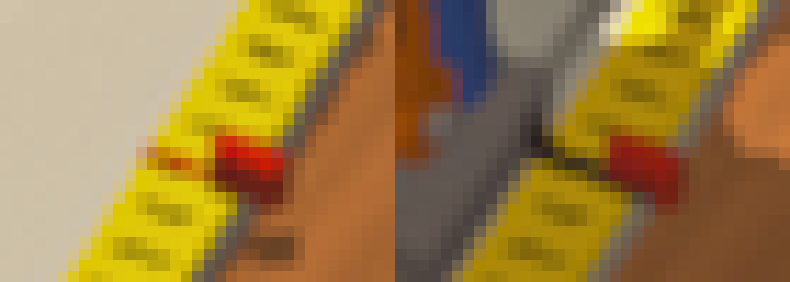

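The left half of the picture (start) has the mark's red line at (145,152)-(215,165). The right half (now) has the pointer on that same line, maybe 1 mm beyond. Clip rays (u≈0.076) against the post (0.078) also suggest 1–2 mm beyond, so I'll ease back 1 mm and hold.

>>> jog_arm(
  turn=[
    [0,0,0],
    [0,0,0],
    [0,0,0],
    [0,0,0],
  ],
  translation=[
    [0,0.0012,0],
    [0,0.0012,0],
    [0,0.0012,0],
    [0,0.0012,0],
  ],
  grip=[0.78,0.78,0.78,0.78],
  force=25,
)

```text
clock: 18.35
tool_pos: [0.5688, 0.1556, 0.0828]
eef_rot: [0.998, 0.063, 0.0, 0.0]
contact_force: [-0.4, -3.1, 4.6]
opening: 0.299
finger_force: 25.0
```

```bash
python3 - <<'E'
from h import *
st(); print(r.finish_job())
E
```

```text
18.35 [0.5688 0.1556 0.0828] [9.98e-01 6.33e-02 1.00e-04 1.00e-04] F [-0.4 -3.1  4.6] op 0.299 ff 25.006808139150962
the job is handed in; nothing more can be done
None
```

I handed the job in at 18.35 s: the latch is closed in its catch, the leg is at the mark to within about 1–2 mm by my measurement, and the lever is squeezed shut and still pinched to the post at 25 N; the judge returned no verdict.

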